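# Print the date on a carton at the coder

### The job

Print the date on the waiting sweets carton: with closed fingertips gently slide it along the coder's fence until it sits squarely against the end stop beneath the print head, then press the green print button down and let it come up again. Do not lift the carton, do not touch the print head or the other two buttons, leave everything else standing where it is, and finish with the hand clear.

Things in the scene. Friction and masses are not known exactly. Their poses are not given: they have to be found in the camera images.
- coder: Bench-top date coder, fixed. Origin on the table under the machine; x points across the bed, away from the robot's side, y to the left along the bed, z up. Its grey bed, 160 x 420 mm (x -130 to 30 mm, y -205 to 215 mm), has a flat steel top 30 mm above the table. Fence, end stop, head and control box stand on and behind it.
- print_head: Black print head held over the bed by the column; same origin and axes as the coder. It fills x -50 to 50 mm, y -98 to -42 mm, z 87 to 183 mm above the table, so a carton passes below it. Leave untouched.
- column_top (a point): Top of the height knob on the aluminium column behind the fence that carries the print head: 44 x 50 mm, 266 mm high above the table.
- control_box_top (a point): Centre of the top of the black control box behind the fence: 110 mm (coder x) by 210 mm (coder y), top 65 mm above the table, with a red LED window (look only) and three push buttons in a row along y.
- stop_face (a point): Point on the face of the aluminium end stop, where the nose of a carton lying along the fence must meet it, 54 mm above the table; axes as the coder's. The stop is 78 mm wide in x, 8 mm thick, its top 62 mm above the table. The carton arrives from this frame's +y side, moving towards -y.
- fence_face (a point): Point on the near face of the aluminium fence, midway along it, 54 mm above the table; axes as the coder's. The fence is 360 mm long in y, 8 mm thick, top 55 mm above the table. The carton lies on its -x side.
- carton: The waiting carton: white with a lime-green band, rigid, about 0.25 kg, 62 mm wide (x), 170 mm long (y), 48 mm high, lying flat on the bed against the fence (1 to 3 mm from it), its nose 40 to 110 mm short of the end stop. Origin at the centre of its underside; -y is its nose, towards the stop. It takes 1 to 4 N to slide.
- carton_nose (a point): Centre of the carton's nose face (its -y end), 24 mm above its underside.
- carton_tail (a point): Centre of the carton's tail face (its +y end), 24 mm above its underside: the face to push on.
- print_button (a joint): Green print button, middle of the three. Value in m: 0 up, 0.006 fully down; it springs back. It begins to move at 1.5 N and is fully down at 5 N; it counts as pressed from 0.004.
- print_button_top (a point): Centre of the green button's top: a 26 mm disc, 79 mm above the table, 10 mm above its metal collar (42 mm across). It is pressed straight down. The other buttons are 65 mm away on either side in the coder's y.
- purge_button: Blue nozzle-purge button, a 26 mm disc 65 mm from the green one on its -y side (towards the print head), its top as high as the green one's. Origin on its axis, 18 mm below its top. Leave untouched.
- stop_button: Red emergency-stop button, a 38 mm disc in a yellow collar 54 mm across, 65 mm from the green one on its +y side, its top as high as the green one's. Origin on its axis, 18 mm below its top. Leave untouched.
- coded_carton: A carton already coded, same size as the waiting one but with two dark code lines on its white panel, lying on the table on the robot's side of the bed. Origin at the centre of its underside. Loose; leave alone.
- flask: Blue drinking flask, 72 mm across, 210 mm tall, standing on the table beyond the stop end of the coder. Origin at the centre of its underside. Loose; leave alone.
- solvent: Small white bottle of cleaning fluid with a blue cap, 44 mm across, 95 mm tall, standing on the table by one end of the coder. Origin at the centre of its underside. Loose; leave alone.
- cartridge: Spare black ink cartridge with a blue top, 36 x 50 mm, 66 mm tall, standing on the table by one end of the coder. Origin at the centre of its underside. Loose; leave alone.
Things that resemble listed ones, but are neither listed nor needed, are in the scene too. Leave any pink look-alike of the carton alone.

How it is judged (in metres and radians):
On the way, in this order (a step that is already met when the one before it is completed fails the run):
1. the carton sits against the end stop, along the fence (y of carton_nose in the frame of stop_face between -0.004 and 0.0035 m and x of carton_nose in the frame of fence_face above -0.038 m and angle between the y axis of carton and the y axis of coder, either way round below 0.05 rad and angle between carton's own z axis and vertical below 0.03 rad and height (world z) of carton between 0.026 and 0.035 m), for 0.2 s.
2. the green print button is pressed down with the carton home (y of carton_nose in the frame of stop_face between -0.004 and 0.0035 m and x of carton_nose in the frame of fence_face above -0.038 m and angle between the y axis of carton and the y axis of coder, either way round below 0.05 rad and value of joint print_button above 0.004 m), for 0.05 s.
At the end, for the whole second after the job is handed in: The carton lies flat and at rest on the bed, its nose within 3.5 mm of the end stop, within 7 mm of the fence and square to it within 0.05 rad; the green button has been pressed to 4 mm or more with the carton there, and it is up again (all of step 1 and value of joint print_button below 0.0015 m and linear speed of carton below 0.005 m/s); the robot touches nothing.
It fails at once if the print button pressed before the carton is at the stop (value of joint print_button above 0.003 m and not (y of carton_nose in the frame of stop_face between -0.004 and 0.0035 m and x of carton_nose in the frame of fence_face above -0.038 m and angle between the y axis of carton and the y axis of coder, either way round below 0.05 rad)).
It fails at once if the purge button, the stop button or the print head touched (contact force between any of the fingers, the arm and purge_button above 0.5 N or contact force between any of the fingers, the arm and stop_button above 0.5 N or contact force between any of the fingers, the arm and print_head above 0.5 N).
It fails at once if the carton lifted or tipped (12 mm off the bed, or 0.15 rad) (height (world z) of carton above 0.042 m or angle between carton's own z axis and vertical above 0.15 rad).
It fails at once if rough handling: the carton or the coder pushed with over 60 N, or the carton shot along at over 0.35 m/s (contact force between the fingers and carton above 60 N or linear speed of carton above 0.35 m/s or contact force between any of the fingers, the arm and coder above 60 N).
It fails at once if a bystander moved more than 10 mm or tipped (distance of any of coded_carton, flask, solvent, cartridge from where it was at the start of the episode above 0.01 m or angle between any of coded_carton, flask, solvent, cartridge's own z axis and vertical above 0.2 rad).
It also fails if it takes over 48 s, if anything falls off the work surface, if the arm or the gripper's body presses on something with over 40 N, if the wrist force passes 120 N, or if a joint passes its speed limit or range.

### The arm

A 6-joint arm with a two-finger parallel gripper is mounted at the origin on the work surface. World frame = base frame: x ahead of the robot, y to its left, z up, the work surface at z = 0. Lengths are in mm, angles in rad, forces in N, time in s.
With the tool pointing down it reaches from about 400 to 925 mm from the base axis. Payload 12.5 kg.
Tool frame: the origin (TCP) lies on the centre line of the jaws, within the pads' length; the fingertips stand 17 mm ahead of it and the grasp point (between the pads) lies 2 mm behind it; z points along the fingers, y is the line along which they close (so a half turn about z gives the same grasp; the last joint's range is limited). The gripper opens to 95 mm and grips with 3 to 60 N. Pads are 20 mm wide; open, the fingers measure 119 mm over their backs; the gripper's body (75 mm by 180 mm) begins 59 mm behind the grasp point.
Start: joints at [1.113, 0.491, 1.559, -0, 1.092, -0.106], TCP at [215.351, 586.744, 231.661] pointing down, gripper open.
Joint ranges: [-3.1, 3.1], [-0.84, 2.19], [0.05, 2.79], [-1.13, 4.28], [0.06, 2.93], [-2.69, 2.69]. Speed limits (rad/s): [2.22, 2.22, 2.79, 3.14, 3.14, 3.14].

### API

Orientations are given as [roll, pitch, yaw] about the fixed x, y, z axes, in that order (R = Rz(yaw) Ry(pitch) Rx(roll)).
In Python, from cell import env gives the robot as it stands.
- The arm moves only by the tool drive_tool, never from a script. Its argument "deltas" is text: rows parted by semicolons, each of 4 numbers parted by spaces: the shift along the world's x, y, z normalised to -1 to 1, where 1 is 100 mm, then the turn about the world's z normalised to -1 to 1, where 1 is 180 degrees. A call has 1 to 10 rows; each row shifts and turns the commanded pose from where the row before left it; what a row does not reach is not made up. A row lasts 1/12 s, in which the tool goes at most 41.7 mm and 7.16 degrees, less where a joint would pass 70% of its speed; a pose out of reach is approached as far as the arm can. A call with a number of a shift or a turn outside -1 to 1 is refused whole. A call with a gripper value outside its range is refused whole. "gripper" is the closure, from 0 (fully open) to 1 (shut), set as the call begins (left out, the last holds). The fingers move at their own pace and stop on an object; the grip force is fixed at half the most. Time passes only in rows, so rows that do not move let the fingers close. It gives the time, the measured TCP pose, the force, the opening and the grip force at its end, in the units of the state.
- env.state(): the state, without advancing time (a new reading comes with each control period).
- env.read_camera(name): name is "scene" or "top"; returns (picture, depth): 400x640x3 uint8, red, green, blue; 400x640 float32, mm along the optical axis (not along the pixel's ray), 0 where there is no reading.
- env.camera_params(name): a dict with "mtx" (3x3 intrinsics, pixels), "k1" (the pictures are not rectified: a ray, as slopes to the right and down, at radius r is drawn at 1 + k1 r^2 times it, then the intrinsics apply), "camera_from_world" (4x4, takes a point from world to camera coordinates). Camera axes: x right, y down, z forward; pixel columns grow to the right and rows downward; lengths in mm; the calibration is good to about 2 mm. A picture is of the moment at which its call begins. camera_params takes no time and is no camera call.
- env.job_done(): hands the job in; it is judged then, once.
The state is a dict: "t": time; "joints": joint angles; "qvel": joint speeds; "tau": joint torques, N m; "eef_pos": TCP position; "tcp_rot": TCP orientation; "ft_force": force on the tool from outside, world axes, zero at the start; "moment": the same for the moment, N m; "opening": opening from 0.0 (shut) to 1.0 (fully open); "grip_force": force on a finger pad.
Only numpy, scipy, OpenCV 4.12 (cv2) and the standard library are available. Lean on these libraries where they do the work, as an engineer would, in place of code of your own. Each camera call takes 0.05 s, during which the arm holds its last target. There are 200 camera calls.

## Working session

There is one attempt and no reset: what is moved stays moved. The work goes in short steps, Python scripts to look and compute and a tool call to move; the robot and the scene stay as the last step left them, time stands still between calls to the robot, and variables do not carry over. Pictures are saved under pics/ and viewed, at most 10 in all, crops included, and the job is handed in when it is done.

Besides the shell and the picture viewer there is one more tool, called after "Emit:" as name(argument=value, ...) on one line, values as JSON. drive_tool: Moves the arm, as the interface text tells. Its arguments: {"type":"object","properties":{"deltas":{"type":"string"},"gripper":{"type":"number"}},"required":["deltas"]}

```bash
mkdir -p pics; cat > h.py <<'E'
import numpy as np, cv2
from cell import env
def snap(n,tag):
    p,d=env.read_camera(n); np.savez(f'pics/{tag}.npz',p=p,d=d); cv2.imwrite(f'pics/{tag}.png',p[:,:,::-1]); return p,d
def w(n,d,u,v,r=1):
    c=env.camera_params(n); K=np.array(c['mtx'],float); k=c['k1']
    z=d[v-r:v+r+1,u-r:u+r+1]; z=np.median(z[z>0])
    a=cv2.undistortPoints(np.array([[[u,v]]],float),K,np.array([k,0,0,0,0.]))[0,0]
    T=np.linalg.inv(np.array(c['camera_from_world']))
    return (T@np.array([a[0]*z,a[1]*z,z,1]))[:3]
def proj(n,P):
    c=env.camera_params(n); T=np.array(c['camera_from_world'])
    q=T[:3,:3]@np.array(P,float)+T[:3,3]; x,y=q[:2]/q[2]; s=1+c['k1']*(x*x+y*y); K=np.array(c['mtx']); return K[0,0]*x*s+K[0,2],K[1,1]*y*s+K[1,2]
E
python3 - <<'E'
from h import *
for n in ('scene','top'): snap(n,n+'0'); print(env.camera_params(n))
print(env.state())
E
```

```text
{'mtx': array([[472.52726048,   0.        , 310.96683949],
       [  0.        , 472.52726048, 205.64428452],
       [  0.        ,   0.        ,   1.        ]]), 'k1': -0.14040345239173216, 'camera_from_world': array([[ 8.27811726e-02,  9.96563546e-01, -2.89422985e-03,
        -8.34384612e+01],
       [ 6.93473559e-01, -5.96897477e-02, -7.18005263e-01,
        -2.36232431e+02],
       [-7.15710627e-01,  5.74302457e-02, -6.96031656e-01,
         1.62313338e+03],
       [ 0.00000000e+00,  0.00000000e+00,  0.00000000e+00,
         1.00000000e+00]])}
{'mtx': array([[428.83324362,   0.        , 316.24084008],
       [  0.        , 428.83324362, 199.9413698 ],
       [  0.        ,   0.        ,   1.        ]]), 'k1': 0.03189057825356682, 'camera_from_world': array([[ 5.37812207e-03, -9.99907590e-01, -1.24854764e-02,
         1.47164613e+01],
       [-9.89273818e-01, -3.49749074e-03, -1.46031096e-01,
         5.80487825e+02],
       [ 1.45973934e-01,  1.31369280e-02, -9.89201209e-01,
         1.12383126e+03],
       [ 0.00000000e+00,  0.00000000e+00,  0.00000000e+00,
         1.00000000e+00]])}
{'t': 0.1, 'joints': array([ 1.11339910e+00,  4.91464954e-01,  1.55936789e+00, -1.19425940e-05,
        1.09171935e+00, -1.05584217e-01]), 'qvel': array([ 0.00120174, -0.00293639, -0.00200081,  0.00185569,  0.00096772,
       -0.00036623]), 'tau': array([ 2.70380398e-03, -6.13628197e+01, -2.58608454e+01,  6.94065378e-02,
        4.69238218e-02, -1.52898741e-05]), 'eef_pos': array([215.26082409, 586.55330579, 231.14861044]), 'tcp_rot': array([-3.14063734e+00, -9.05899969e-05,  2.78978511e+00]), 'ft_force': array([ 0.91153074, -0.17405145, -0.51582859]), 'moment': array([ 0.03963101, -0.05534213,  0.00859479]), 'grip_force': 0.0, 'opening': 1.003283187135851}
```

View pics/scene0.png

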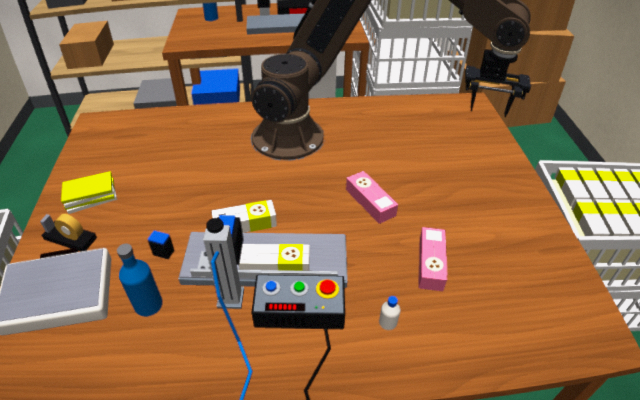

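View pics/top0.png

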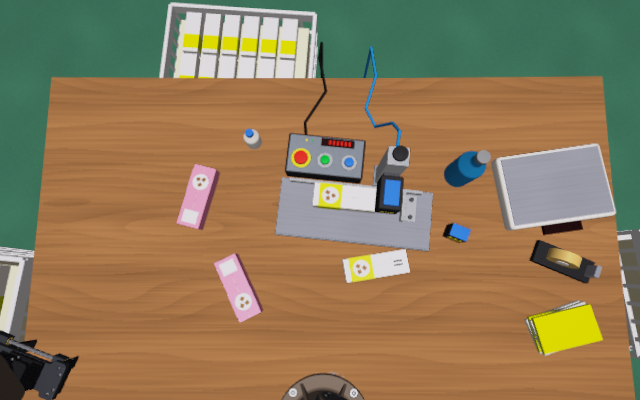

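The top view shows these candidates for the carton:
- White/lime on the bed at (345,196), under the head. This is the waiting carton.
- White/lime with code lines at (376,266). This is the coded one.
- Pink look-alikes at (197,197) and (238,287).

The green button is at (325,160), between red (301,157) and blue (349,162). I'll check the choice in one close crop.

```bash
python3 - <<'E'
from h import *
p=cv2.imread('pics/top0.png')[125:260,265:445]
cv2.imwrite('pics/crop0.png',cv2.resize(p,None,fx=4.4,fy=4.4,interpolation=cv2.INTER_CUBIC))
E
```

```text
(no output)
```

View pics/crop0.png

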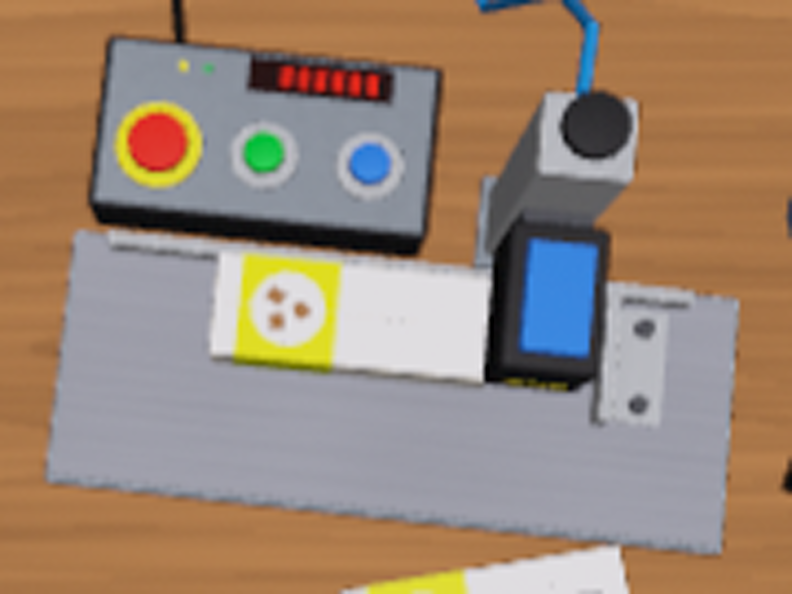

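The crop shows the right carton: lime band with no code lines, tail at crop x≈216, stop face at crop x≈600, green button at (264,152). Next I'll convert these to positions by intersecting their rays with the known heights.

```bash
cat >> h.py <<'E'
def onz(n,u,v,z):
    c=env.camera_params(n); K=np.array(c['mtx'],float)
    a=cv2.undistortPoints(np.array([[[u,v]]],float),K,np.array([c['k1'],0,0,0,0.]))[0,0]
    T=np.linalg.inv(np.array(c['camera_from_world'])); d=T[:3,:3]@np.array([a[0],a[1],1]); o=T[:3,3]
    return o+d*(z-o[2])/d[2]
E
python3 - <<'E'
from h import *
C=lambda x,y,z:onz('top',265+(x+.5)/4.4-.5,125+(y+.5)/4.4-.5,z)
pt=dict(NL=(47,480,30),NR=(720,552,30),FL=(75,232,30),FR=(738,298,30),red=(158,142,79),green=(264,152,79),blue=(370,162,79),tailF=(222,252,78),tailN=(211,355,78),stopN_t=(604,420,62),stop_rN=(660,426,62),knob=(597,125,266),boxFL=(110,38,65),boxFR=(441,70,65),headNL=(505,372,183))
R={k:C(*v) for k,v in pt.items()}
for k,v in R.items(): print(k,v.round(1))
a=R['NL'];b=R['NR'];print('yaw',[np.degrees(np.arctan2(-(p-q)[0],(p-q)[1])) for p,q in ((a,b),(R['FL'],R['FR']),(R['red'],R['blue']),(R['boxFL'],R['boxFR']))], np.linalg.norm(a-b),np.linalg.norm(R['red']-R['blue']))
S=np.load('pics/top0.npz')['d']
for n,u,v in (('green',325,160),('carton',335,195),('bed',300,222)): print(n,w('top',S,u,v).round(1))
# coder frame from corners
import scipy.optimize as so
loc=np.array([[-130,215],[-130,-205],[30,215],[30,-205]]);W=np.array([R[k][:2] for k in('NL','NR','FL','FR')])
cl=loc.mean(0);cw=W.mean(0);U,_,Vt=np.linalg.svd((loc-cl).T@(W-cw));Rm=(U@Vt).T;o=cw-Rm@cl
print('origin',o,'yaw',np.degrees(np.arctan2(Rm[1,0],Rm[0,0])),'res',(W-o-loc@Rm.T).round(1).tolist())
for k,v in R.items(): print(k,(Rm.T@(v[:2]-o)).round(1))
E
```

```text
NL [489.  128.4  30. ]
NR [ 447.2 -284.4   30. ]
FL [645.3 113.7  30. ]
FR [ 604.5 -300.7   30. ]
red [691.3  59.5  79. ]
green [685.2  -4.9  79. ]
blue [679.2 -69.2  79. ]
tailF [623.6  20.2  78. ]
tailN [560.9  26.4  78. ]
stopN_t [ 524.5 -209.9   62. ]
stop_rN [ 521.1 -243.3   62. ]
knob [ 653.4 -171.8  266. ]
boxFL [760.9  90.7  65. ]
boxFR [ 740.8 -114.1   65. ]
headNL [ 538.1 -134.7  183. ]
yaw [np.float64(-5.795533859302114), np.float64(-5.627335869586389), np.float64(-5.396903859965299), np.float64(-5.619268627295335)] 414.85699988691283 129.24911290878728
green [682.5  -6.   81. ]
carton [588.  -32.5  81.4]
bed [521.1  61.4  31.6]
origin [595.75731536 -95.6869524 ] yaw -5.703204917700209 res [[1.3, -2.8], [1.1, 2.4], [-1.7, -1.5], [-0.8, 1.9]]
NL [-128.4  212.4]
NR [-129.1 -202.5]
FL [ 28.5 213.3]
FR [  29.1 -203.2]
red [ 79.7 163.9]
green [80.  99.2]
blue [80.4 34.7]
tailF [ 16.2 118.1]
tailN [-46.8 118.1]
stopN_t [ -59.5 -120.7]
stop_rN [ -59.6 -154.3]
knob [ 65. -70.]
boxFL [145.8 201.9]
boxFR [146.1  -4. ]
headNL [-53.5 -44.6]
```

Measured so far: coder origin about (595.8, -95.7), yaw about -5.65°. The tail face is at coder y ≈ 118 and the green button at about (685, -5). I'll close the gripper and approach to a point behind the tail, with the jaws across the bed.

Emit:
drive_tool(deltas="0.21 -0.3 0 -0.0233;0.21 -0.3 0 -0.0233;0.21 -0.3 0 -0.0233;0.21 -0.3 0 -0.0233;0.21 -0.3 0 -0.0233;0.21 -0.3 0 -0.0233;0.21 -0.3 0 -0.0233;0.21 -0.3 0 -0.0233;0.21 -0.3 0 -0.0233;0.21 -0.3 0 -0.0233", gripper=1)

```text
t: 0.93
eef_pos: [426.0, 285.1, 231.6]
tcp_rot: [-3.141, 0.0, 2.054]
ft_force: [0.6, 0.5, 0.7]
opening: 0.356
grip_force: 0.0
```

Emit:
drive_tool(deltas="0.21 -0.3 0 -0.0233;0.21 -0.3 0 -0.0233;0.21 -0.3 0 -0.0233;0.21 -0.3 0 -0.0233;0.21 -0.3 0 -0.0233;0.21 -0.3 0 -0.0233;0.21 -0.25 0 -0.0233;0.21 -0.25 0 -0.0233;0 0 0 0;0 0 0 0")

```text
t: 1.77
eef_pos: [593.8, 55.4, 230.9]
tcp_rot: [-3.141, 0.0, 1.47]
ft_force: [0.1, 1.5, -0.6]
opening: 0.005
grip_force: 0.0
```

Emit:
drive_tool(deltas="0 0 -0.3 0;0 0 -0.3 0;0 0 -0.3 0;0 0 -0.3 0;0 0 -0.2 0;0 0 -0.15 0;0 0 -0.13 0;0 0 0 0;0 0 0 0")

```text
t: 2.52
eef_pos: [592.7, 57.5, 63.5]
tcp_rot: [-3.14, 0.0, 1.474]
ft_force: [0.8, 0.1, 0.4]
opening: 0.007
grip_force: 0.0
```

```bash
python3 - <<'E'
from h import *
p,d=snap('scene','s1'); q,e=snap('top','t1')
a=cv2.resize(p[215:315,190:360],None,fx=4.5,fy=3,interpolation=2)[:,:,::-1]
b=cv2.resize(q[135:235,270:440],None,fx=4.5,fy=3,interpolation=2)[:,:,::-1]
cv2.imwrite('pics/c1.png',np.vstack([a,b])[:600])
print(env.state()['ft_force'],env.state()['eef_pos'])
E
```

```text
[-0.41350651 -0.77992722 -0.66172648] [593.49720902  57.21768555  64.6182362 ]
```

View pics/c1.png

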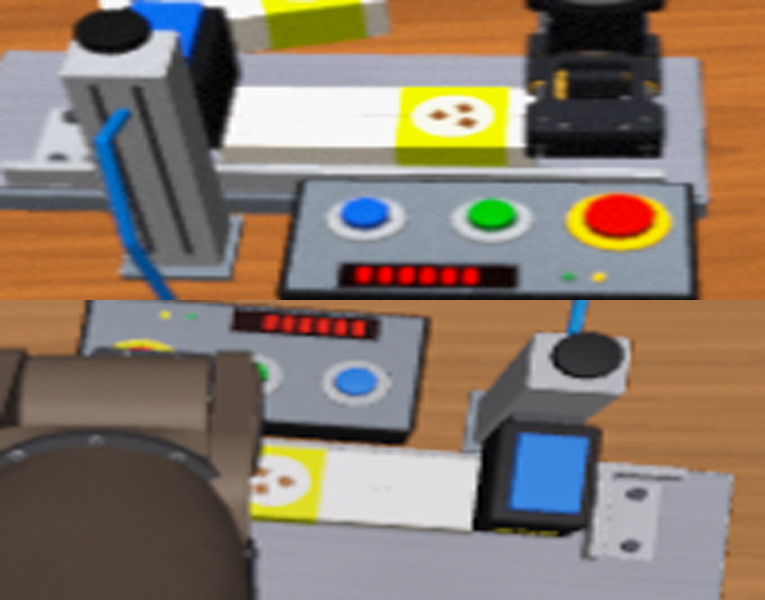

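Clear of everything, with the carton undisturbed. The lower panel shows the stop face at about (590,500) and the hand behind the tail. I'll push gently along coder -y, about (-0.098, -0.995).

Emit:
drive_tool(deltas="-0.01 -0.1 0 0;-0.01 -0.08 0 0;-0.005 -0.05 0 0;-0.005 -0.05 0 0;-0.005 -0.05 0 0;-0.005 -0.05 0 0;-0.005 -0.05 0 0;-0.005 -0.05 0 0;-0.005 -0.05 0 0;-0.005 -0.05 0 0")

```text
t: 3.45
eef_pos: [587.3, -1.7, 63.7]
tcp_rot: [3.141, -0.0, 1.472]
ft_force: [0.6, 4.8, 5.0]
opening: -0.001
grip_force: 2.5
```

Emit:
drive_tool(deltas="-0.005 -0.05 0 0;-0.005 -0.05 0 0;-0.005 -0.05 0 0;-0.005 -0.05 0 0;0 0 0 0")

```text
t: 3.87
eef_pos: [585.2, -22.3, 63.5]
tcp_rot: [-3.141, 0.0, 1.472]
ft_force: [-0.6, -0.4, -0.1]
opening: 0.006
grip_force: 0.0
```

Emit:
drive_tool(deltas="-0.003 -0.03 0 0;-0.003 -0.03 0 0;0 0 0 0")

```text
t: 4.12
eef_pos: [584.5, -27.7, 63.4]
tcp_rot: [-3.141, 0.0, 1.472]
ft_force: [-0.6, -1.1, -0.5]
opening: 0.004
grip_force: 0.0
```

Emit:
drive_tool(deltas="-0.002 -0.02 0 0;-0.002 -0.02 0 0")

```text
t: 4.28
eef_pos: [585.1, -28.4, 63.8]
tcp_rot: [3.14, -0.004, 1.471]
ft_force: [8.2, 44.8, 3.1]
opening: 0.006
grip_force: 22.3
```

```bash
python3 - <<'E'
from h import *
p,d=snap('scene','s2'); q,e=snap('top','t2')
a=cv2.resize(p[225:285,180:330],None,fx=5,fy=5,interpolation=2)[:,:,::-1]
b=cv2.resize(q[170:230,300:450],None,fx=5,fy=5,interpolation=2)[:,:,::-1]
cv2.imwrite('pics/c2.png',np.vstack([a,b])[:600])
print(env.state()['ft_force'],env.state()['eef_pos'])
E
```

```text
[ 7.06406821 27.75844678  0.80046435] [584.97348419 -28.23526446  63.77127333]
```

View pics/c2.png

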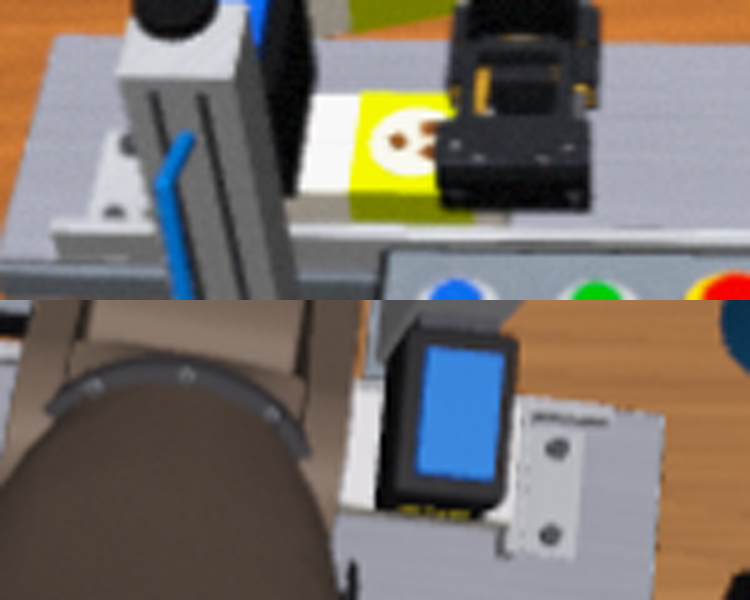

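The nose meets the stop: lower panel (512,500), with a rise to 45 N. I'll back off, then lift.

Emit:
drive_tool(deltas="0.003 0.03 0 0;0.005 0.05 0 0;0.01 0.1 0 0;0.02 0.2 0 0;0 0 0.2 0;0 0 0.3 0;0 0 0.3 0;0 0 0.2 0;0 0 0 0;0 0 0 0")

```text
t: 5.22
eef_pos: [588.3, 7.0, 164.4]
tcp_rot: [3.14, 0.0, 1.472]
ft_force: [-0.1, -0.5, 0.7]
opening: 0.006
grip_force: 0.0
```

```bash
python3 - <<'E'
from h import *
q,e=snap('top','t3'); p,d=snap('scene','s3')
for n,im,dd in (('top',q,e),('scene',p,d)):
  hsv=cv2.cvtColor(im,cv2.COLOR_RGB2HSV); m=cv2.inRange(hsv,(50,150,80),(70,255,255))
  k,l,st,c=cv2.connectedComponentsWithStats(m)
  for i in range(1,k):
    if st[i,4]>15: print(n,st[i],c[i],onz(n,*c[i],79).round(1),w(n,dd,*c[i].round().astype(int)).round(1))
  # tcp marker check
print(env.state()['eef_pos'],env.state()['ft_force'])
a=cv2.resize(p[200:300,180:330],None,fx=5,fy=5,interpolation=2)[:,:,::-1]
cv2.imwrite('pics/c3.png',a)
E
```

```text
scene [294 281  10  11  81] [298.66666667 286.03703704] [687.4  -1.4  79. ] [ 6.885e+02 -6.000e-01  8.050e+01]
[587.66438419   6.89856713 162.7460531 ] [ 0.25330247  0.34672003 -0.34665322]
```

View pics/c3.png

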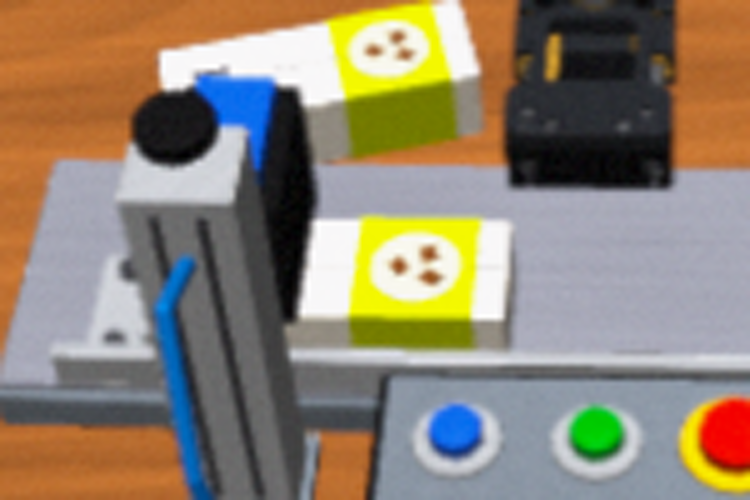

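The carton lies square along the fence at the stop, and the hand is clear. The two cameras put the green button at about (686, -3). Moving above it.

Emit:
drive_tool(deltas="0.25 -0.025 0 0;0.25 -0.025 0 0;0.25 -0.025 0 0;0.23 -0.025 0 0;0 0 -0.2 0;0 0 -0.2 0;0 0 -0.15 0;0 0 0 0;0 0 0 0")

```text
t: 6.07
eef_pos: [685.5, -3.2, 107.0]
tcp_rot: [-3.138, 0.0, 1.472]
ft_force: [-0.4, 0.1, -0.3]
opening: 0.007
grip_force: 0.0
```

```bash
python3 - <<'E'
from h import *
p,d=snap('scene','s4')
print(env.state()['eef_pos'],env.state()['ft_force'])
cv2.imwrite('pics/c4.png',cv2.resize(p[210:330,210:360],None,fx=5,fy=5,interpolation=2)[:,:,::-1])
E
```

```text
[686.10186828  -3.23474891 108.25827779] [-0.55678127 -0.44882995 -0.16629558]
```

View pics/c4.png

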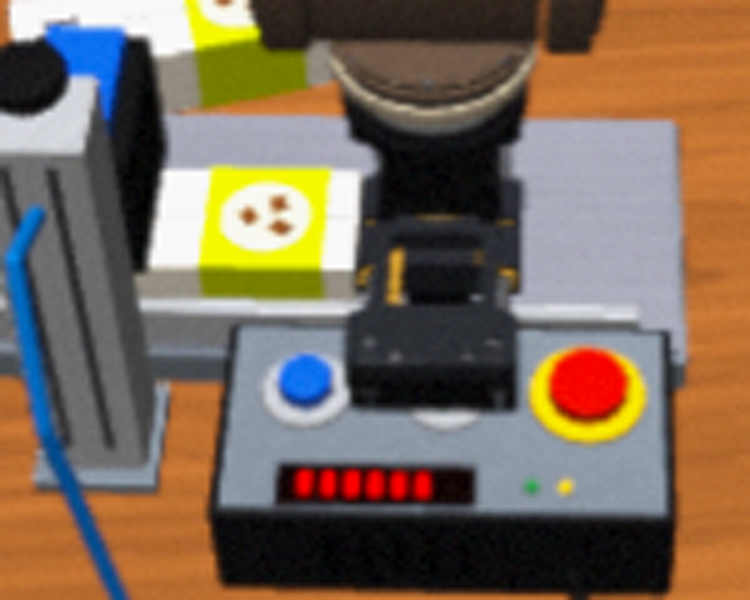

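The hand is over the green button, centred on its collar at (443,420), and well between blue (305,380) and red (588,383). Pressing in small steps.

Emit:
drive_tool(deltas="0 0 -0.05 0;0 0 -0.04 0;0 0 -0.03 0;0 0 -0.02 0;0 0 0 0")

```text
t: 6.53
eef_pos: [686.2, -3.3, 94.6]
tcp_rot: [3.141, 0.0, 1.472]
ft_force: [-1.1, 0.6, 2.1]
opening: 0.003
grip_force: 1.1
```

Emit:
drive_tool(deltas="0 0 -0.02 0;0 0 0 0")

```text
t: 6.7
eef_pos: [686.2, -3.2, 92.8]
tcp_rot: [3.141, 0.0, 1.472]
ft_force: [-0.4, 0.0, 3.8]
opening: 0.001
grip_force: 1.7
```

Emit:
drive_tool(deltas="0 0 -0.02 0;0 0 -0.01 0;0 0 0 0;0 0 0 0")

```text
t: 7.03
eef_pos: [686.2, -3.3, 90.3]
tcp_rot: [3.141, 0.0, 1.472]
ft_force: [-2.6, 1.1, 7.9]
opening: 0.002
grip_force: 3.9
```

7.9 N is past full travel (5 N). Now releasing and lifting clear.

Emit:
drive_tool(deltas="0 0 0 0;0 0 0.05 0;0 0 0.1 0;0 0 0.3 0;0 0 0.3 0;0 0 0.3 0;-0.2 0.35 0 0;-0.2 0.35 0 0;-0.2 0.35 0 0;0 0 0 0")

```text
t: 7.87
eef_pos: [622.9, 106.6, 195.6]
tcp_rot: [-3.14, -0.001, 1.476]
ft_force: [0.1, 0.2, 0.2]
opening: 0.005
grip_force: 0.0
```

```bash
python3 - <<'E'
from h import *
p,d=snap('scene','s5'); q,e=snap('top','t5')
print(env.state()['eef_pos'],env.state()['ft_force'])
a=cv2.resize(p[190:340,110:390],(780,300),interpolation=2)[:,:,::-1]
b=cv2.resize(q[130:280,230:480],(780,300),interpolation=2)[:,:,::-1]
cv2.imwrite('pics/c5.png',np.vstack([a,b]))
E
```

```text
[625.7578883  102.96192613 195.46163804] [ 0.14900082 -0.34439753 -0.11698395]
```

View pics/c5.png

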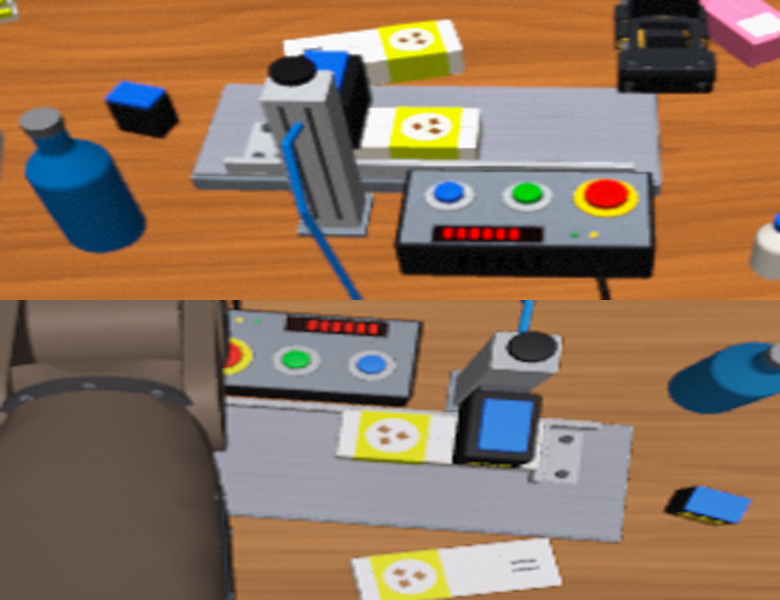

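The carton's nose is at the stop (lower panel, about (537,455)), it lies square along the fence, the green button is up, and everything else stands where it was. Handing in.

```bash
python3 -c "
from cell import env
print(env.job_done())"
```

```text
the job is handed in; nothing more can be done
None
```

I slid the carton along the fence to the end stop, pressed the green button fully down and let it come up, and handed the job in at about 8 s with the hand clear; no verdict came back.

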